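Lever open the stiff lid of the tea box with the spatula knife

ROBOT

A 6-joint arm with a two-finger parallel gripper is mounted at the origin on a cart in front of the work surface, level with it; the furniture and walls round the work are solid. World frame = base frame: x ahead of the robot, y to its left, z up, the work surface at z = 0. Lengths are in m, angles in rad, forces in N, time in s.
With the tool pointing down it reaches from about 0.3 to 0.875 m from the base axis. Payload 6.4 kg.
Tool frame: the origin (TCP) lies on the centre line of the jaws, within the pads' length; the fingertips stand 25 mm ahead of it and the grasp point (between the pads) lies 6 mm ahead of it; z points along the fingers, y is the line along which they close (so a half turn about z gives the same grasp; the last joint's range is limited). The gripper opens to 85 mm and grips with 20 to 120 N. Pads are 22 mm wide; open, the fingers measure 114 mm over their backs; the gripper's body (76 mm by 85 mm) begins 54 mm behind the grasp point. The pads swing forward as they close: fully open they stand 13 mm farther back than shut.
Start: joints at [1.03, 0.181, 1.607, -0, 1.354, -0.206], TCP at [0.189, 0.543, 0.256] pointing down, gripper open.
Joint ranges: [-2.99, 2.99], [-0.89, 2.07], [0.3, 2.58], [-1.14, 4.28], [0, 2.63], [-3.12, 3.12]. Speed limits (rad/s): [2.57, 2.57, 3.01, 3.14, 3.14, 3.14].

INTERFACE

Orientations are given as a unit quaternion [w, x, y, z].
In Python, from bench import get_obs, camera, hand_in, spot_in gives the robot as it stands.
- The arm moves only by the shell command python3 -m jog 'ROWS'. ROWS is JSON, one flat list of numbers, 7 for each row, row after row: the shift along the tool's x, y, z in m, then the turn, a rotation vector about the tool's x, y, z in rad, then the closure, from 0 (fully open) to 1 (shut). A call has 1 to 20 rows; each row is the pose to reach, as a shift and turn from the pose commanded when the call began, along the tool's axes at that moment; what a row does not reach only later rows make up. A row lasts 1/8 s, in which the tool goes at most 62.5 mm and 10.7 degrees, less where a joint would pass 70% of its speed; a pose out of reach is approached as far as the arm can. A call with a gripper value outside its range is refused whole. The fingers move at their own pace and stop on an object; the grip force is fixed at half the most. Time passes only in rows, so rows that repeat a pose let the fingers close. It gives the time, the measured TCP pose, the force, the opening and the grip force at its end, in the units of the state.
- get_obs(): the state, without advancing time (a new reading comes with each control period).
- camera(name): name is "side" or "top" or "wrist"; returns a dict with "frame" (400x640x3 uint8, red, green, blue), "mtx" (3x3 intrinsics, pixels), "extrinsics" (4x4, takes a point from camera to world coordinates). Camera axes: x right, y up, looking along -z (the intrinsics and any distortion apply to the point x, -y, -z); pixel columns grow to the right and rows downward; lengths in m; the calibration is good to about 2 mm. A picture is of the moment at which its call begins. There is no depth.
- hand_in(): hands the job in; it is judged then, once.
Trained networks look in a picture, given as the dict that the camera call returned (one of the last four; its "shot" number tells which), for a name from the list of things; names that differ only in an ending like _2 or _b are one class to them, and where a whole thing is asked for, a point or a joint stands for the part that bears it (a point fixed in the world has none). Each returns a list of dicts, best first, with "confidence" (0 to 1); they miss things now and then, are a little off and sometimes report something else, mostly with a low value. They report only what shows in the picture. A call takes as long as a camera call.
- spot_in(picture, name): "xyz" ([x, y, z] in m, in world coordinates, good to about 4 mm: the middle of the surface that is visible of it).
The state is a dict: "time_s": time; "q": joint angles; "dq": joint speeds; "joint_efforts": joint torques, N m; "eef_pos": TCP position; "eef_rot": TCP orientation; "wrist_force": force on the tool from outside, world axes, zero at the start; "torque": the same for the moment, N m; "opening": opening from 0.0 (shut) to 1.0 (fully open); "grasp_force": force on a finger pad.
Only numpy, scipy, OpenCV 4.12 (cv2) and the standard library are available. Lean on these libraries where they do the work, as an engineer would, in place of code of your own. Each camera call takes 0.05 s, during which the arm holds its last target. There are 200 camera calls.

TASK

The lid of the wooden tea box is stiff: take the spatula knife from its block, slip the blade through the notch in the box's front, under the lid, lever the lid up and push it open until it stands about upright. Then put the knife back in the slot of its block, blade down, and let go. Keep the robot's hand off the box (only the knife may touch it) and leave the other things where they are.

Things in the scene. Friction and masses are not known exactly. Their poses are not given: they have to be found in the camera images.
- tea_box: fixed wooden tea box, 120 mm deep (x) x 150 mm wide (y), walls 6 mm thick and 70 mm high, covered by the lid (total 78 mm). Origin: centre of its underside, on the worktop. Its own -x is the front, which has the notch; +x is the hinge side; z up. The front faces roughly to the robot's left, turned up to 9 degrees away from the robot or 22 degrees towards it. Partition and tea sachets inside stand no higher than 30 mm.
- notch (a point): middle of the notch in the outer front face: an opening through the front wall, 70 mm wide and 22 mm high, from 48 mm up to the lid's underside at 70 mm; this point is 59 mm high. Axes as tea_box.
- lid_hinge (a point): middle of the lid's hinge line, which runs along tea_box's y, at the box's back upper edge, 70 mm high. Axes as tea_box.
- lid_edge (a point): middle of the lower front edge of the lid, on the lid's underside, 120 mm from the hinge line; it moves with the lid. The lid is a dark wooden plate 120 x 150 x 8 mm, flush with the box's outside, without a handle.
- tea_lid (a joint): angle of the lid in rad: 0 shut, 1.57 upright, stop at 1.75. The hinge is stiff (about 0.3 N m of friction, 3 to 4 N upward at the front edge) and the lid stays where it is left. It may start up to 0.03 ajar.
- knife_block: fixed pale wooden block, 75 (x) x 85 (y) x 80 mm high. Origin: centre of its underside; z up. In the middle of its top is an upright slot 37 mm along its x and 11 mm along its y, 65 mm deep (slot floor 15 mm above the worktop), its mouth chamfered 4 mm.
- spatula_knife: flat steel spatula knife with a black handle, 200 mm long, 80 g. Origin: middle of the blade's tip; its z runs from the tip to the handle's end, x across the blade's width, y through its thickness. Straight stiff blade 26 mm wide and 3 mm thick from z = 0 to 100 mm; small collar 14 x 8 mm at 99 to 108 mm; handle 24 mm (x) x 16 mm (y) from z = 108 to 200 mm. It starts blade down in the block's slot, tip on the slot floor, standing about upright with a lean of a few degrees.
- red_pot: red glazed lidded sugar pot, 84x112x92 mm: a bystander; origin at the centre of its underside
- spice_jar_1: glass spice jar with black cap, 41x41x105 mm, the one nearer the left: a bystander; origin at the centre of its underside
- spice_jar_2: glass spice jar with black cap, 41x41x105 mm, the one more to the right and back: a bystander; origin at the centre of its underside
- timer: red and cream kitchen timer, 65x64x54 mm: a bystander; origin at the centre of its underside
- garlic: garlic bulb, 60x60x59 mm: a bystander; origin at the centre of its underside
- teaspoon: steel teaspoon, 130x27x11 mm, lying flat: a bystander; origin at the centre of its underside
- egg_cup: dark brown egg cup, 50x50x52 mm: a bystander; origin at the centre of its underside

How it is judged:
On the way, in this order (a step that is already met when the one before it is completed fails the run):
1. the knife is levering the lid: it touches the box or lid and the lid is more than 0.15 rad open (value of joint tea_lid above 0.15 rad and contact force between spatula_knife and tea_box above 0.3 N), for 0.05 s.
2. the lid is open by more than 1.25 rad (value of joint tea_lid above 1.25 rad), for 0.2 s.
At the end, for the whole second after the job is handed in: the lid stands open by more than 1.25 rad (72 degrees); the knife is blade down in the block's slot with its tip within 15 mm of the slot's floor (under 30 mm above the worktop), within 25 mm of the block's axis, leaning less than 0.25 rad and at rest (value of joint tea_lid above 1.25 rad and horizontal distance between spatula_knife and knife_block below 0.025 m and z of spatula_knife in the frame of knife_block below 0.03 m and angle between spatula_knife's own z axis and vertical below 0.25 rad and linear speed of spatula_knife below 0.03 m/s); the robot touches nothing.
It fails at once if the robot's hand or arm touches the tea box or its lid (over 1.5 N) (contact force between any of the fingers, the arm and tea_box above 1.5 N).
It fails at once if one of the bystanders is moved by more than 30 mm (distance of any of red_pot, spice_jar_1, spice_jar_2, timer, garlic, teaspoon, egg_cup from where it was at the start of the episode above 0.03 m).
It also fails if it takes over 61 s, if anything falls off the work surface, if the arm or the gripper's body presses on something with over 40 N, if the wrist force passes 120 N, or if a joint passes its speed limit or range.

## Working session

There is one attempt and no reset: what is moved stays moved. The work goes in short steps, Python scripts to look and compute and a shell command to move; the robot and the scene stay as the last step left them, time stands still between calls to the robot, and variables do not carry over. Pictures are saved under pics/ and viewed, at most 13 in all, crops included, and the job is handed in when it is done.

```bash
ls; mkdir -p pics
cat > h.py <<'E'
import numpy as np, cv2
from bench import get_obs, camera, hand_in, spot_in
from scipy.spatial.transform import Rotation as R
def pose():
    o=get_obs(); q=o["eef_rot"]; return np.array(o["eef_pos"]),R.from_quat([q[1],q[2],q[3],q[0]])
def proj(c,P):
    E=np.array(c["extrinsics"]);K=np.array(c["mtx"]);P=np.atleast_2d(P)
    p=(P-E[:3,3])@E[:3,:3]; p=p*[1,-1,-1]; u=p@K.T; return u[:,:2]/u[:,2:]
def ray(c,u,v):
    E=np.array(c["extrinsics"]);K=np.array(c["mtx"]);d=np.linalg.solve(K,[u,v,1])*[1,-1,-1]
    return E[:3,3],E[:3,:3]@d
def onz(c,u,v,z):
    o,d=ray(c,u,v); return o+d*(z-o[2])/d[2]
def save(c,n): cv2.imwrite("pics/"+n,c["frame"][:,:,::-1])
E
python3 - <<'E'
from h import *
np.set_printoptions(precision=4,suppress=True)
o=get_obs();print({k:np.round(v,3) for k,v in o.items()})
for n in("side","top"):
    c=camera(n);save(c,n+"0.png");print(n,list(c.keys()),c["mtx"],c["extrinsics"])
    for t in["tea_box","notch","lid_hinge","lid_edge","knife_block","spatula_knife","red_pot","spice_jar_1","timer","garlic","teaspoon","egg_cup"]:
        try:print(t,[(np.round(d["xyz"],3),round(d["confidence"],2)) for d in spot_in(c,t)][:3])
        except Exception as e:print(t,e)
E
```

```text
pics
{'time_s': np.float64(0.0), 'q': array([ 1.03 ,  0.182,  1.608,  0.   ,  1.354, -0.206]), 'dq': array([-0.001,  0.002, -0.002,  0.001, -0.001, -0.   ]), 'joint_efforts': array([  0.   , -44.486, -35.134,  -0.   ,   0.009,  -0.   ]), 'eef_pos': array([0.189, 0.543, 0.255]), 'eef_rot': array([-0.   ,  0.167,  0.986, -0.001]), 'wrist_force': array([-0.524, -0.337, -0.219]), 'torque': array([ 0.011, -0.019, -0.008]), 'grasp_force': np.float64(0.0), 'opening': np.float64(0.999)}
side ['frame', 'mtx', 'extrinsics', 'shot'] [[401.6047   0.     329.8583]
 [  0.     401.6047 206.9842]
 [  0.       0.       1.    ]] [[ 0.9107  0.2215 -0.3485  0.2917]
 [-0.4129  0.4816 -0.773  -0.7705]
 [-0.0034  0.8479  0.5301  0.5163]
 [ 0.      0.      0.      1.    ]]
tea_box [(array([ 0.475, -0.215,  0.073]), 0.92)]
notch [(array([ 0.478, -0.217,  0.075]), 0.9)]
lid_hinge [(array([ 0.475, -0.218,  0.078]), 0.56)]
lid_edge [(array([ 0.484, -0.195,  0.083]), 0.58)]
knife_block [(array([0.546, 0.093, 0.056]), 0.83)]
spatula_knife [(array([0.551, 0.123, 0.152]), 0.86), (array([ 0.412, -0.051,  0.044]), 0.
[... 806 characters left out ...]
([ 0.636, -0.353,  0.042]), 0.29)]
lid_hinge [(array([ 0.488, -0.185,  0.078]), 0.82)]
lid_edge [(array([ 0.49 , -0.179,  0.079]), 0.79)]
knife_block [(array([0.548, 0.112, 0.078]), 0.76), (array([0.624, 0.122, 0.009]), 0.65), (array([ 0.702, -0.146,  0.063]), 0.2)]
spatula_knife [(array([0.554, 0.128, 0.177]), 0.69)]
red_pot [(array([ 0.703, -0.148,  0.064]), 0.69)]
spice_jar_1 [(array([ 0.686, -0.037,  0.106]), 0.97), (array([ 0.719, -0.078,  0.104]), 0.64)]
timer [(array([ 0.637, -0.351,  0.04 ]), 0.59)]
garlic [(array([ 0.619, -0.025,  0.038]), 0.84)]
teaspoon [(array([0.625, 0.125, 0.007]), 0.81)]
egg_cup [(array([ 0.416, -0.05 ,  0.035]), 0.96), (array([ 0.635, -0.354,  0.039]), 0.35)]
```

View pics/top0.png

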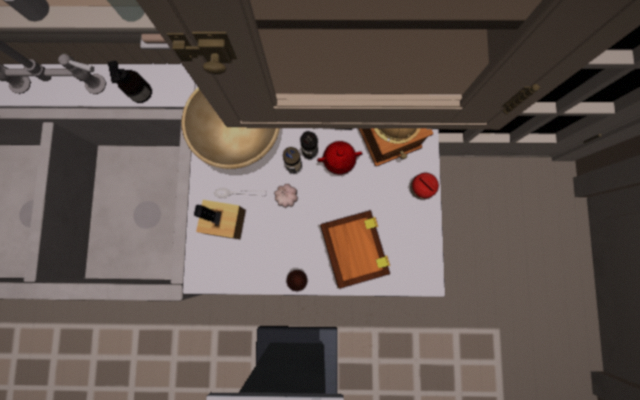

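View pics/side0.png

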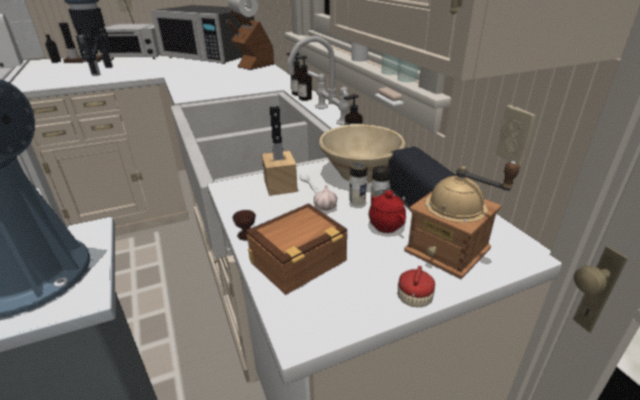

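The top view shows the box at about (355,250). Its yellow hinges are on the right and its front faces left, slightly towards the robot. The block and knife are at (220,218), and the egg cup at (297,280) is near the knife's approach path. Next I'll zoom in to measure.

Run:
```python
import cv2,numpy as np
t=cv2.imread("pics/top0.png");s=cv2.imread("pics/side0.png")
f=lambda im,x,y,w,h,k:cv2.resize(im[y:y+h,x:x+w],None,fx=k,fy=k,interpolation=cv2.INTER_CUBIC)
a=f(t,310,200,80,60,5);a2=f(t,310,240,80,60,5);b=f(t,185,190,80,60,5);c=f(s,240,200,120,90,10/3);d=f(s,245,100,66,99,10/3)
r1=np.hstack([f(t,310,200,100,100,4)[:300*2],f(t,190,190,66,66,6)[:396]] ) if 0 else None
out=np.zeros((600,800,3),np.uint8)
out[:400,:400]=f(t,310,200,80,80,5);out[:300,400:]=f(t,185,195,80,60,5)
out[300:600,400:]=f(s,245,205,106,80,3.7736)[:300,:400];out[400:,:400]=f(s,255,145,80,50,4)[:200,:320].copy() if 0 else np.pad(f(s,250,150,66,50,4),((0,0),(0,136),(0,0)))
cv2.imwrite("pics/z1.png",out)
```

```text
(no output)
```

View pics/z1.png

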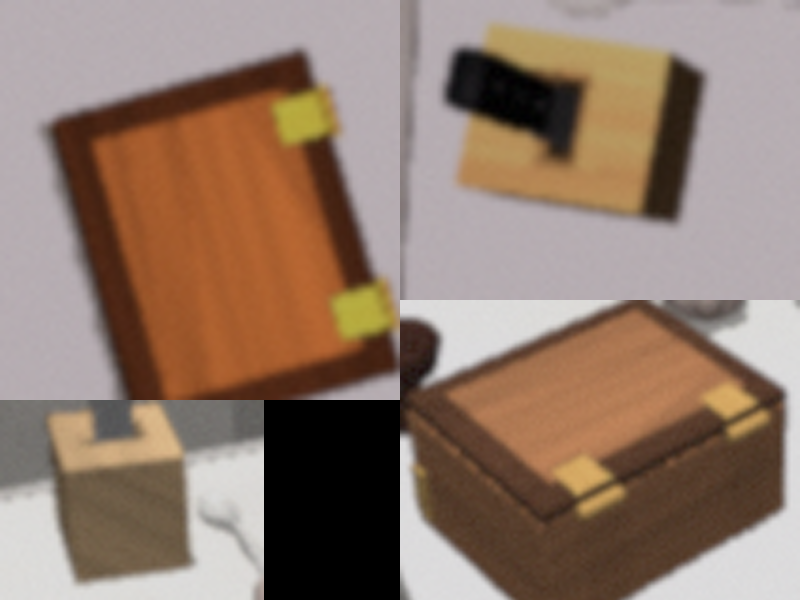

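Run:
```python
from h import *
from scipy.optimize import least_squares
np.set_printoptions(precision=4,suppress=True)
T=camera("top");S=camera("side")
def fit(L,h,g):
    def P(p,x,y):
        c,s=np.cos(p[2]),np.sin(p[2]);return [p[0]+c*x-s*y,p[1]+s*x+c*y,h]
    def res(p):return np.concatenate([proj(c,P(p,x,y))[0]-uv for c,x,y,uv in L])
    r=least_squares(res,g);print(r.x,r.x[2]*180/np.pi,"res",r.fun.reshape(-1,2));return r.x
L=[(T,-.06,.075,(320,224.4)),(T,.06,.075,(370.6,210.4)),(T,.06,-.075,(389.4,274)),
(S,.06,-.075,(283.4,263.8)),(S,-.06,-.075,(247.1,231)),(S,.06,.075,(347,230.7))]
# box x ~ -world y, box y ~ +world x
b=fit(L,.078,[.48,-.18,-1.4]);
L=[(T,.0375,.0425,(202.6,199.8)),(T,.0375,-.0425,(239,205.8)),(T,-.0375,-.0425,(233.6,237.8)),(T,-.0375,.0425,(196.6,231.8)),
(S,.0375,-.0425,(250+182/4,150+60/4)),(S,-.0375,-.0425,(250+60/4,150+72/4))]
k=fit(L,.08,[.55,.1,0])
u=np.array([np.cos(b[2]),np.sin(b[2])]);print("box x axis",u,"front",b[:2]-.06*u)
print("slot",onz(T,217.4,218.6,.08))
```

```text
[ 0.4894 -0.1815 -1.2908] -73.95969064571865 res [[-0.1446 -0.5734]
 [ 0.3198 -0.8138]
 [ 1.1972  0.4532]
 [-0.9102 -0.8882]
 [-1.1766  0.4952]
 [ 1.0495 -1.3157]]
[ 0.554   0.1275 -0.1562] -8.951848081627364 res [[ 0.289   0.0569]
 [ 0.4477  0.0364]
 [-0.6165  0.7023]
 [-0.6182  0.5338]
 [ 0.7334 -0.3142]
 [ 0.8343  0.4076]]
box x axis [ 0.2763 -0.9611] front [ 0.4728 -0.1238]
slot [0.555  0.1285 0.08  ]
```

```bash
python3 -m jog '[-0.48,-0.27,-0.05,0,0,-0.175,0,-0.48,-0.27,-0.05,0,0,-0.175,0,-0.48,-0.27,-0.05,0,0,-0.175,0,-0.48,-0.27,-0.05,0,0,-0.175,0,-0.48,-0.27,-0.05,0,0,-0.175,0,-0.48,-0.27,-0.05,0,0,-0.175,0,-0.48,-0.27,-0.05,0,0,-0.175,0,-0.48,-0.27,-0.05,0,0,-0.175,0,-0.48,-0.27,-0.05,0,0,-0.175,0,-0.48,-0.27,-0.05,0,0,-0.175,0,-0.48,-0.27,-0.05,0,0,-0.175,0]'
python3 - <<'E'
from h import *
np.set_printoptions(precision=4,suppress=True)
o=get_obs();print(o["q"],o["eef_pos"],pose()[1].as_matrix())
W=camera("wrist");print(W["extrinsics"],W["mtx"]);save(W,"w1.png")
for c in(W,camera("top"),camera("side")):
    print([(np.round(d["xyz"],3),round(d["confidence"],2)) for d in spot_in(c,"spatula_knife")][:3])
E
```

```text
time_s: 2.78
eef_pos: [0.5532, 0.1305, 0.3059]
eef_rot: [-0.001, 0.08, 0.997, 0.0]
wrist_force: [0.2, 0.4, -0.3]
opening: 1.001
grasp_force: 0.0
[ 0.0227  0.1286  1.5655  0.0004  1.4484 -1.3878] [0.5532 0.1305 0.3059] [[-0.9872  0.1597 -0.001 ]
 [ 0.1597  0.9872  0.0004]
 [ 0.001   0.0002 -1.    ]]
[[ 0.1593 -0.9383 -0.3068  0.4743]
 [ 0.9872  0.1516  0.0488  0.144 ]
 [ 0.0007 -0.3107  0.9505  0.4238]
 [ 0.      0.      0.      1.    ]] [[340.4488   0.     324.9586]
 [  0.     340.4488 196.2672]
 [  0.       0.       1.    ]]
[(array([0.544, 0.132, 0.21 ]), 0.78)]
[(array([0.549, 0.133, 0.136]), 0.5)]
[(array([0.551, 0.123, 0.15 ]), 0.72)]
```

View pics/w1.png

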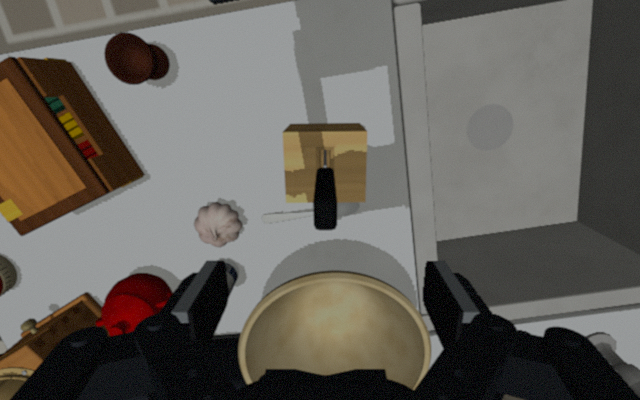

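The wrist view shows the knife upright in the block. The handle spans (325,168) to (325,229) and looks nearly centred. The notch in the box front, with the sachets behind it, is at (75,125).

Run:
```python
from h import *
np.set_printoptions(precision=4,suppress=True)
W=camera("wrist");g=cv2.cvtColor(W["frame"],cv2.COLOR_RGB2GRAY)
for r in(205,212,219,224,227,229,231):
    c=np.where(g[r,300:350]<60)[0]+300; print(r,c.min() if len(c) else 0,c.max() if len(c) else 0)
for v in(170,180,190,200): 
    c=np.where(g[v,300:350]<60)[0]+300; print(v,c.min(),c.max())
print("end",onz(W,325.5,229,.215),onz(W,325.5,221,.215))
print("blocktop",onz(W,284,132,.08),onz(W,366,132,.08),onz(W,284,201,.08),onz(W,366,203,.08))
# expected handle end corners for upright knife
b=np.array([.554,.1275]);x=np.array([.988,-.156]);y=np.array([.156,.988])
print(proj(W,[[*(b+s*.012*x+t*.008*y),.215] for s in(-1,1) for t in(-1,1)]))
S=camera("side");T=camera("top")
print("side knife upright end",proj(S,[[*b,.215],[*b,.123]]),"top",proj(T,[[*b,.215],[*b,.123]]))
for n,c,x0,x1,y0,y1 in(("S",S,262,292,95,165),("T",T,188,222,198,222)):
    gg=cv2.cvtColor(c["frame"],cv2.COLOR_RGB2GRAY)[y0:y1,x0:x1]; 
    m=gg<45; 
    if n=="S":
        for r in range(0,y1-y0,6):
            c_=np.where(m[r])[0]; print(n,r+y0,(c_.min()+x0,c_.max()+x0) if len(c_) else None)
    else:
        for k in range(0,x1-x0,3):
            c_=np.where(m[:,k])[0]; print(n,k+x0,(c_.min()+y0,c_.max()+y0) if len(c_) else None)
```

```text
205 312 335
212 313 335
219 313 334
224 313 334
227 315 332
229 322 322
231 0 0
170 316 332
180 314 333
190 313 334
200 312 334
end [0.5646 0.1308 0.215 ] [0.5589 0.1317 0.215 ]
blocktop [0.5122 0.0973 0.08  ] [0.5251 0.1784 0.08  ] [0.584  0.0831 0.08  ] [0.6    0.1694 0.08  ]
[[305.5501 197.8121]
 [330.2618 197.782 ]
 [306.2271 231.8239]
 [330.1272 231.7943]]
side knife upright end [[274.261  107.1047]
 [277.1156 143.5221]] top [[198.1823 211.0056]
 [212.27   216.7633]]
S 95 None
S 101 None
S 107 (np.int64(271), np.int64(277))
S 113 (np.int64(270), np.int64(278))
S 119 (np.int64(271), np.int64(279))
S 125 (np.int64(272), np.int64(279))
S 131 (np.int64(273), np.int64(279))
S 137 (np.int64(273), np.int64(280))
S 143 None
S 149 None
S 155 None
S 161 None
T 188 (np.int64(202), np.int64(212))
T 191 (np.int64(204), np.int64(211))
T 194 (np.int64(204), np.int64(212))
T 197 (np.int64(206), np.int64(215))
T 200 (np.int64(204), np.int64(217))
T 203 (np.int64(198), np.int64(218))
T 206 (np.int64(198), np.int64(219))
T 209 (np.int64(198), np.int64(220))
T 212 (np.int64(199), np.int64(221))
T 215 (np.int64(200), np.int64(221))
T 218 (np.int64(212), np.int64(221))
T 221 None
```

```bash
python3 -m jog '[0,0,0.06,0,0,0,0,0,0,0.12,0,0,0,0,0,0,0.126,0,0,0,0.3,0,0,0.126,0,0,0,1,0,0,0.126,0,0,0,1,0,0,0.126,0,0,0,1,0,0,0.126,0,0,0,1,0,0,0.126,0,0,0,1,0,0,0.126,0,0,0,1,0,0,0.126,0,0,0,1,0,0,0.126,0,0,0,1]'
```

```text
time_s: 4.6
eef_pos: [0.5551, 0.1303, 0.183]
eef_rot: [0.002, 0.08, 0.997, 0.0]
wrist_force: [-0.7, -0.6, 6.8]
opening: 0.18
grasp_force: 58.5
```

```bash
python3 -m jog '[0,0,-0.02,0,0,0,1,0,0,-0.05,0,0,0,1,0,0,-0.09,0,0,0,1,0,0,-0.12,0,0,0,1]'
cat >> h.py <<'E'
yaw=-1.2908;u=np.array([np.cos(yaw),np.sin(yaw),0]);w=np.array([-u[1],u[0],0]);F=np.array([.4728,-.1238,0]);Z=np.array([0,0,1.])
def rot(pitch):  # tool z along box x, pitched down by pitch; tool y downwards
    z=u*np.cos(pitch)-Z*np.sin(pitch); x=-w; y=np.cross(z,x); return R.from_matrix(np.array([x,y,z]).T)
def delta(P,Rt,verbose=True):
    p,r=pose(); d=r.inv().apply(P-p); v=(r.inv()*Rt).as_rotvec(); print("delta",np.round(d,4),np.round(v,4)); return d,v
def B(a,b,z): return F+u*a+w*b+Z*z   # a depth past front, b lateral (away from robot), z
E
python3 - <<'E'
from h import *
print(get_obs()["q"],pose()[0]); r=rot(np.radians(25)); print(r.as_matrix()); delta(np.array([.42,.10,.24]),r)
E
```

```text
time_s: 5.1
eef_pos: [0.554, 0.1304, 0.303]
eef_rot: [0.001, 0.08, 0.997, 0.0]
wrist_force: [0.8, -0.5, -1.6]
opening: 0.18
grasp_force: 58.5
[ 2.26757956e-02  1.29916559e-01  1.56986880e+00  7.69124907e-05
  1.43906108e+00 -1.38838792e+00] [0.55398966 0.13041702 0.30303759]
[[-9.61056453e-01 -1.16791452e-01  2.50460077e-01]
 [-2.76352118e-01  4.06160008e-01 -8.71012948e-01]
 [ 2.77555756e-17 -9.06307787e-01 -4.22618262e-01]]
delta [ 0.1276 -0.0514  0.0627] [ 1.1153 -0.2468 -0.3928]
```

```bash
python3 -m jog '[0.06,-0.03,0.03,0.37,-0.08,-0.13,1,0.06,-0.03,0.03,0.37,-0.08,-0.13,1,0.06,-0.03,0.03,0.37,-0.08,-0.13,1]'
python3 - <<'E'
from h import *
print(get_obs()["q"].round(3),pose()[0]); delta(np.array([.42,.10,.24]),rot(np.radians(25)))
E
```

```text
time_s: 5.48
eef_pos: [0.4883, 0.1117, 0.27]
eef_rot: [0.025, 0.012, 0.982, -0.187]
wrist_force: [0.9, 0.9, -0.2]
opening: 0.178
grasp_force: 58.8
[ 0.206  0.072  1.743 -0.385  1.376 -1.255] [0.48826456 0.11174026 0.27004253]
delta [ 0.0696 -0.0022  0.0292] [ 0.7456 -0.1671 -0.2567]
```

```bash
cat >> h.py <<'E'
KL=.168
def tcp(a,b,ztip,pitch): # TCP for given tip place
    r=rot(pitch); return B(a,b,ztip)-r.apply([0,0,KL]), r
E
python3 - <<'E'
from h import *
P,r=tcp(-.02,.006,.12,np.radians(33)); print(P); delta(P,r)
E
```

```text
[0.43410221 0.03248888 0.21149936]
delta [ 0.056  -0.0541  0.0811] [ 0.607  -0.1476 -0.2656]
```

```bash
python3 -m jog '[0.01,-0.01,0.02,0.15,-0.037,-0.066,1,0.02,-0.03,0.04,0.3,-0.074,-0.133,1,0.04,-0.04,0.06,0.45,-0.11,-0.2,1,0.056,-0.054,0.081,0.607,-0.148,-0.266,1,0.056,-0.054,0.081,0.607,-0.148,-0.266,1,0.056,-0.054,0.081,0.607,-0.148,-0.266,1]'
python3 - <<'E'
from h import *
print(get_obs()["q"].round(3),pose()[0]);P,r=tcp(-.02,.006,.12,np.radians(33)); delta(P,r)
P,r=tcp(-.02,.006,.055,np.radians(33)); delta(P,r)
T=camera("top");S=camera("side");f=lambda im,x,y,w,h,k:cv2.resize(im[y:y+h,x:x+w],None,fx=k,fy=k,interpolation=cv2.INTER_CUBIC)
out=np.hstack([f(T["frame"],250,180,160,120,2.5),f(S["frame"],180,150,160,120,2.5)])
W=camera("wrist");out=np.vstack([out,f(W["frame"],80,80,400,150,2)[:300]]);cv2.imwrite("pics/z2.png",out[:,:,::-1])
p,r=pose();tip=p+r.apply([0,0,KL]);print("tip",tip,"in img",proj(T,tip)[0],proj(S,tip)[0],proj(W,tip)[0])
E
```

```text
time_s: 6.22
eef_pos: [0.4373, 0.032, 0.2131]
eef_rot: [0.067, -0.119, 0.872, -0.471]
wrist_force: [-0.1, 0.5, -1.3]
opening: 0.181
grasp_force: 58.9
[ 0.367  0.172  2.026 -1.042  1.307 -0.984] [0.43728586 0.03199392 0.21314272]
delta [ 0.0029  0.0021 -0.0002] [ 0.0039 -0.0015 -0.007 ]
delta [0.0033 0.0565 0.0354] [ 0.0039 -0.0015 -0.007 ]
tip [ 0.47603806 -0.10342847  0.12171231] in img [319.72988873 254.27462623] [275.8119311 192.9833417] [324.59822544 180.32697169]
```

View pics/z2.png

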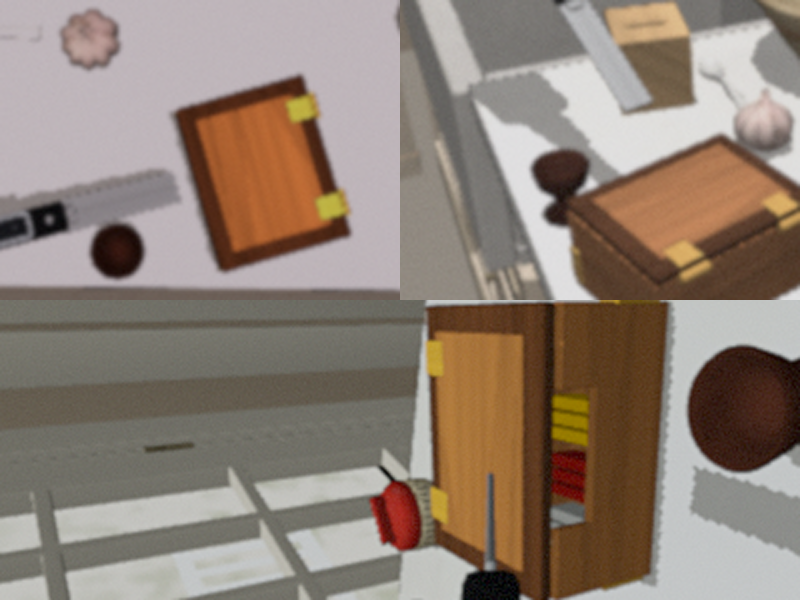

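The knife is held in line with the tool, with its tip at top-view pixel (321,255), about 2 mm from the prediction. It points at the notch and clears the egg cup. Next I lower it to the notch.

```bash
python3 -m jog '[0.003,0.02,0.013,0,0,0,1,0.003,0.043,0.026,0,0,0,1,0.003,0.043,0.026,0,0,0,1]'
python3 - <<'E'
from h import *
print(get_obs()["q"].round(3),pose()[0]);P,r=tcp(-.02,.006,.073,np.radians(33)); delta(P,r)
S=camera("side");T=camera("top");W=camera("wrist");f=lambda im,x,y,w,h,k:cv2.resize(im[y:y+h,x:x+w],None,fx=k,fy=k,interpolation=cv2.INTER_CUBIC)
out=np.hstack([f(S["frame"],210,170,100,75,4),f(T["frame"],270,200,100,75,4)])
W=camera("wrist");out=np.vstack([out,f(W["frame"],200,80,320,120,2.5)]);cv2.imwrite("pics/z3.png",out[:,:,::-1])
print(proj(W,[B(0,0,.059),B(0,.035,.048),B(0,-.035,.048),B(0,-.035,.070),B(0,.075,.078)]))
E
```

```text
time_s: 6.75
eef_pos: [0.432, 0.032, 0.1611]
eef_rot: [0.065, -0.121, 0.871, -0.472]
wrist_force: [0.1, 0.6, -1.0]
opening: 0.175
grasp_force: 58.9
[ 0.372  0.277  2.044 -1.072  1.252 -0.874] [0.43200332 0.03197165 0.16105615]
delta [-0.0022 -0.0029 -0.0018] [ 0.0013 -0.0035 -0.002 ]
[[323.78669114 168.99974   ]
 [333.39713469 202.2655034 ]
 [333.62737657 130.25135534]
 [313.11836456 132.07220108]
 [307.83591385 246.71910715]]
```

View pics/z3.png

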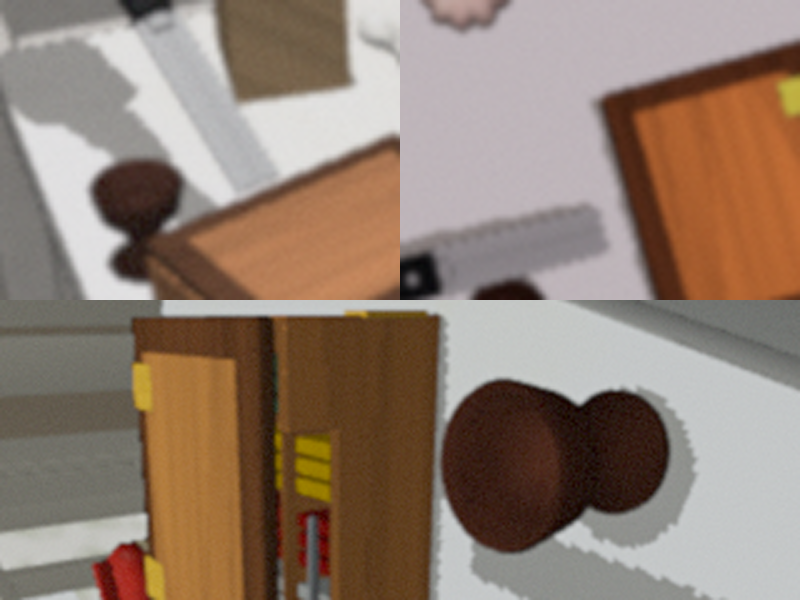

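The wrist view shows the blade tip at pixel (325,168), centred on the notch opening, which spans columns 313–334. Inserting now.

```bash
python3 -m jog '[0,0,0.02,0,0,0,1,0,0,0.04,0,0,0,1,0,0,0.06,0,0,0,1,0,0,0.06,0,0,0,1]'
python3 - <<'E'
from h import *
p,r=pose();tip=p+r.apply([0,0,.170]);print(get_obs()["q"].round(3),"tip a,b,z",(tip-F)@u,(tip-F)@w,tip[2]);
z=r.as_matrix().T@Z; print("up in tool",z,"u in tool",r.inv().apply(u))
S=camera("side");T=camera("top");W=camera("wrist");f=lambda im,x,y,w,h,k:cv2.resize(im[y:y+h,x:x+w],None,fx=k,fy=k,interpolation=cv2.INTER_CUBIC)
out=np.hstack([f(S["frame"],210,170,100,75,4),f(T["frame"],270,200,100,75,4)])
out=np.vstack([out,f(W["frame"],200,80,320,120,2.5)]);cv2.imwrite("pics/z4.png",out[:,:,::-1])
E
```

```text
time_s: 7.45
eef_pos: [0.4461, -0.0088, 0.1343]
eef_rot: [0.061, -0.118, 0.874, -0.468]
wrist_force: [-0.4, 1.1, -0.6]
opening: 0.178
grasp_force: 59.0
[ 0.269  0.318  2.065 -1.138  1.16  -0.853] tip a,b,z 0.023538275759651155 0.0038312803975788104 0.040097578740891746
up in tool [ 0.00417509 -0.83228515 -0.55433203] u in tool [-0.01345908 -0.55433342  0.83218587]
```

View pics/z4.png

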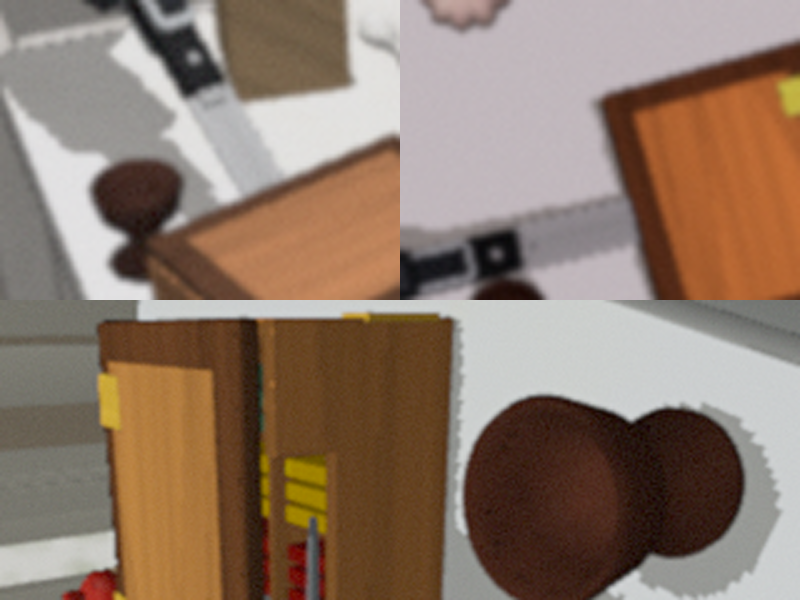

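The blade is in the notch: in the side view it disappears under the lid edge at (283,217), about 24 mm deep. j4 is near its limit, so I'll steepen the pitch while lifting.

```bash
sed -i 's/^KL=.*/KL=.170/' h.py
cat > wp.py <<'E'
from h import *
import sys
for s in sys.argv[1:]:
    a,z,p=map(float,s.split(",")); P,r=tcp(a,.004,z,np.radians(p)); delta(P,r)
E
python3 wp.py .026,.055,34 .030,.085,36 .040,.115,40
```

```text
delta [ 0.002  -0.0153 -0.0056] [-0.0058 -0.0124 -0.0032]
delta [ 0.002  -0.0484 -0.0188] [-0.0407 -0.0123 -0.0034]
delta [ 0.002  -0.0907 -0.0262] [-0.1105 -0.0122 -0.0039]
```

```bash
python3 -m jog '[0,-0.015,-0.005,-0.01,-0.005,0,1,0,-0.03,-0.01,-0.025,-0.01,0,1,0.001,-0.048,-0.018,-0.04,-0.012,0,1,0.001,-0.048,-0.018,-0.04,-0.012,0,1]'; python3 -c "
from h import *
p,r=pose();tip=p+r.apply([0,0,.170]);print(get_obs()['q'].round(3),'tip a,b,z',(tip-F)@u,(tip-F)@w,tip[2])"; python3 wp.py .030,.085,36 .040,.115,40 .055,.14,45
```

```text
time_s: 8.1
eef_pos: [0.4482, -0.0193, 0.1849]
eef_rot: [0.065, -0.122, 0.882, -0.45]
wrist_force: [-0.5, -0.3, -1.0]
opening: 0.18
grasp_force: 59.2
[ 0.227  0.163  2.082 -1.081  1.158 -1.012] tip a,b,z 0.030389369213880964 0.005423421894449073 0.08501775036147116
delta [ 0.0013  0.0001 -0.0003] [-0.0005  0.001  -0.0054]
delta [ 0.001  -0.0419 -0.0094] [-0.0703  0.0012 -0.0054]
delta [ 0.0008 -0.0856 -0.0103] [-0.1576  0.0014 -0.0053]
```

Run:
```python
from h import *
S=camera("side");T=camera("top");W=camera("wrist");f=lambda im,x,y,w,h,k:cv2.resize(im[y:y+h,x:x+w],None,fx=k,fy=k,interpolation=cv2.INTER_CUBIC)
out=np.hstack([f(S["frame"],220,170,133,100,3),f(T["frame"],270,190,133,100,3)])
out=np.vstack([out,f(W["frame"],200,80,320,120,2.5)[:,:798]]);cv2.imwrite("pics/z5.png",out[:,:,::-1])
```

```text
(no output)
```

View pics/z5.png

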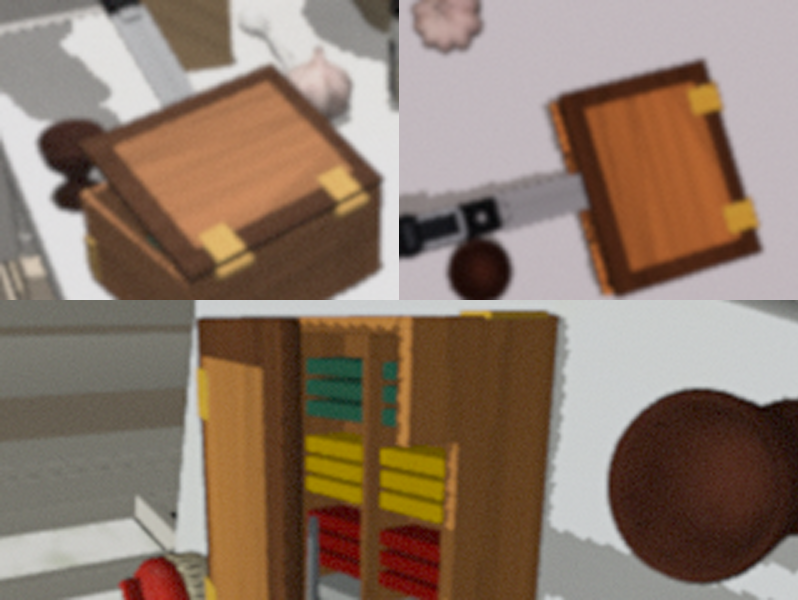

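The lid is lifted about 0.3 rad, with the blade under its front edge at top-view pixel (465,252). Continuing.

```bash
python3 -m jog '[0.001,-0.02,-0.005,-0.035,0,0,1,0.001,-0.042,-0.01,-0.07,0,0,1,0.001,-0.064,-0.01,-0.115,0,0,1,0.001,-0.086,-0.01,-0.16,0,0,1,0.001,-0.086,-0.01,-0.16,0,0,1]'; python3 -c "
from h import *
p,r=pose();tip=p+r.apply([0,0,.170]);print(get_obs()['q'].round(3),'tip a,b,z',(tip-F)@u,(tip-F)@w,tip[2])"; python3 wp.py .08,.155,48 .1,.155,50 .112,.155,51
```

```text
time_s: 8.88
eef_pos: [0.4585, -0.0615, 0.2596]
eef_rot: [0.054, -0.126, 0.916, -0.378]
wrist_force: [-0.4, 0.2, -1.2]
opening: 0.182
grasp_force: 59.3
[ 0.05  -0.07   2.049 -0.864  1.128 -1.419] tip a,b,z 0.056142319025925376 0.0033293149163802394 0.13918588954420802
delta [-0.0007 -0.0366  0.0058] [-0.0504 -0.0008 -0.0061]
delta [-0.0009 -0.0567  0.0204] [-0.0853 -0.0007 -0.0061]
delta [-0.001  -0.0682  0.0291] [-0.1027 -0.0006 -0.0061]
```

```bash
python3 -m jog '[0,-0.018,0.003,-0.025,0,0,1,0,-0.037,0.006,-0.05,0,0,1,-0.001,-0.047,0.013,-0.067,0,0,1,-0.001,-0.057,0.02,-0.085,0,0,1,-0.001,-0.068,0.029,-0.1,0,0,1,-0.001,-0.068,0.029,-0.1,0,0,1,-0.001,-0.068,0.029,-0.1,0,0,1]'
python3 - <<'E'
from h import *
p,r=pose();tip=p+r.apply([0,0,.170]);print(get_obs()['q'].round(3),'tip a,b,z',(tip-F)@u,(tip-F)@w,tip[2])
S=camera("side");T=camera("top");f=lambda im,x,y,w,h,k:cv2.resize(im[y:y+h,x:x+w],None,fx=k,fy=k,interpolation=cv2.INTER_CUBIC)
out=np.hstack([f(S["frame"],220,130,133,133,3),f(T["frame"],270,170,133,133,3)])
cv2.imwrite("pics/z6.png",out[:,:,::-1])
for th in(1.2,1.3,1.4,1.5): 
    c=np.cos(th);s=np.sin(th);print(th,(proj(S,[B(.12-.12*c,b,.07+.12*s) for b in(-.075,.075)])-[220,130]).round(1)*3)
E
```

```text
time_s: 9.75
eef_pos: [0.4774, -0.1263, 0.2853]
eef_rot: [0.046, -0.13, 0.933, -0.332]
wrist_force: [0.8, 0.4, -0.6]
opening: 0.18
grasp_force: 59.3
[-0.156 -0.119  1.993 -0.714  1.066 -1.711] tip a,b,z 0.11098409084987504 0.0033836697409412564 0.1534748359880623
1.2 [[128.7 210. ]
 [339.  126.9]]
1.3 [[139.5 212.4]
 [351.6 127.8]]
1.4 [[151.2 216.6]
 [364.5 130.8]]
1.5 [[163.8 223.5]
 [378.3 135.6]]
```

View pics/z6.png

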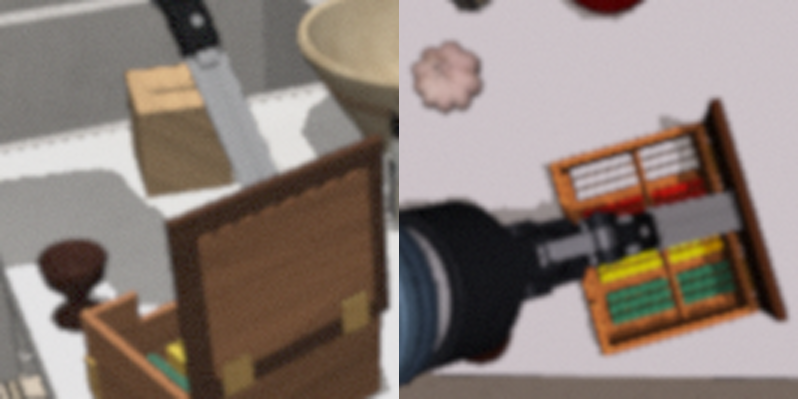

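The lid stands at about 1.45 rad, with its edge along (168,222)–(382,135) in the side crop, and the tip rests against its inside. I'll withdraw and take the knife back.

```bash
cat > back.py <<'E'
from h import *
import sys
x,y,z=map(float,sys.argv[1:4]); delta(np.array([x,y,z]),R.from_quat([.08,.997,0,0.001]))
E
python3 - <<'E'
from h import *
p,r=pose(); print(r.inv().apply(-u*.06),r.inv().apply(-u*.13+Z*.05))
E
python3 back.py .5551 .1303 .32
```

```text
[ 0.00012774  0.04653326 -0.03787663] [ 0.0002613   0.06925816 -0.12084386]
delta [-0.1448  0.1533 -0.1688] [-0.6717  0.148   0.4213]
```

```bash
python3 -m jog '[0,0.023,-0.019,0,0,0,1,0,0.046,-0.038,0,0,0,1,0,0.058,-0.08,0,0,0,1,0,0.069,-0.121,0,0,0,1,-0.036,0.09,-0.133,-0.168,0.037,0.105,1,-0.072,0.111,-0.145,-0.336,0.074,0.21,1,-0.108,0.132,-0.157,-0.504,0.111,0.316,1,-0.145,0.153,-0.169,-0.672,0.148,0.421,1,-0.145,0.153,-0.169,-0.672,0.148,0.421,1,-0.145,0.153,-0.169,-0.672,0.148,0.421,1,-0.145,0.153,-0.169,-0.672,0.148,0.421,1]'; python3 back.py .5551 .1303 .27; python3 back.py .5551 .1303 .188
python3 - <<'E'
from h import *
S=camera("side");T=camera("top");W=camera("wrist");f=lambda im,x,y,w,h,k:cv2.resize(im[y:y+h,x:x+w],None,fx=k,fy=k,interpolation=cv2.INTER_CUBIC)
out=np.hstack([f(S["frame"],230,70,133,133,3),f(W["frame"],240,90,160,160,2.5)[:399]])
cv2.imwrite("pics/z7.png",out[:,:,::-1])
p,r=pose();tip=p+r.apply([0,0,.170]);print(p,tip,proj(S,tip),proj(W,tip))
E
```

```text
time_s: 11.22
eef_pos: [0.5552, 0.1298, 0.3211]
eef_rot: [0.001, 0.08, 0.997, -0.0]
wrist_force: [-0.4, -1.2, -0.2]
opening: 0.179
grasp_force: 59.4
delta [0.0003 0.0005 0.0511] [-0.0004  0.0008  0.0005]
delta [0.0005 0.0005 0.1331] [-0.0004  0.0008  0.0005]
[0.55527761 0.13007342 0.32136856] [0.55582964 0.13008291 0.15136946] [[276.6548926  132.20389847]] [[323.99024073 180.85296213]]
```

View pics/z7.png

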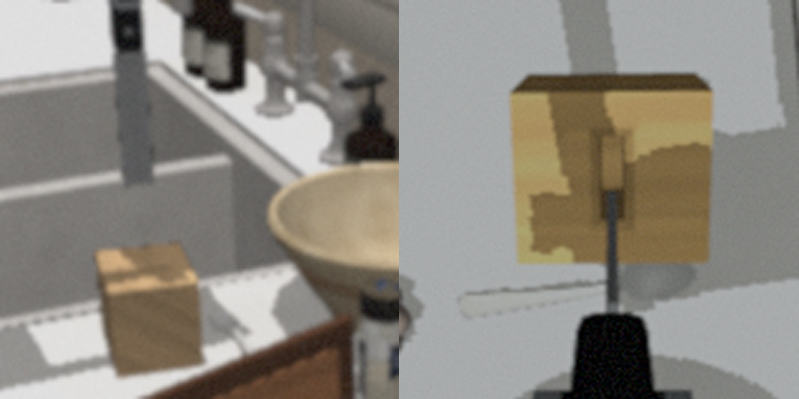

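The knife is upright above the slot. In the wrist view the blade at column 612 lines up with the slot at 600–628. I'll lower it in two steps.

```bash
python3 -m jog '[0,0,0.03,0,0,0,1,0,0,0.06,0,0,0,1,0,0,0.075,0,0,0,1,0,0,0.09,0,0,0,1,0,0,0.09,0,0,0,1]'; python3 back.py .5551 .1303 .188
```

```text
time_s: 12.0
eef_pos: [0.5554, 0.1298, 0.2304]
eef_rot: [0.001, 0.08, 0.997, 0.0]
wrist_force: [-0.3, -1.1, -0.7]
opening: 0.177
grasp_force: 59.4
delta [0.0005 0.0004 0.0424] [ 0.0007 -0.0008 -0.0002]
```

```bash
python3 -m jog '[0,0,0.014,0,0,0,1,0,0,0.028,0,0,0,1,0,0,0.042,0,0,0,1,0,0,0.045,0,0,0,1]'; python3 -m jog '[0,0,0,0,0,0,0.7,0,0,0,0,0,0,0.5,0,0,0,0,0,0,0.2,0,0,0,0,0,0,0,0,0,0,0,0,0,0,0,0,0,0,0,0,0,0,0,-0.04,0,0,0,0,0,0,-0.09,0,0,0,0,0,0,-0.14,0,0,0,0,0,0,-0.14,0,0,0,0,0,0,-0.14,0,0,0,0]'
python3 - <<'E'
from h import *
S=camera("side");T=camera("top");W=camera("wrist");f=lambda im,x,y,w,h,k:cv2.resize(im[y:y+h,x:x+w],None,fx=k,fy=k,interpolation=cv2.INTER_CUBIC)
out=np.hstack([f(S["frame"],230,90,133,133,3),f(W["frame"],0,0,640,400,.625)[:250]]) if 0 else np.hstack([f(S["frame"],220,90,160,160,2.5),cv2.copyMakeBorder(f(W["frame"],0,0,640,400,.625),0,150,0,0,cv2.BORDER_CONSTANT)])
cv2.imwrite("pics/z8.png",out[:,:,::-1])
E
```

```text
time_s: 12.5
eef_pos: [0.5551, 0.1298, 0.1844]
eef_rot: [0.0, 0.08, 0.997, 0.0]
wrist_force: [0.0, 0.4, -0.5]
opening: 0.181
grasp_force: 59.4
time_s: 13.88
eef_pos: [0.5553, 0.1297, 0.3256]
eef_rot: [0.001, 0.08, 0.997, 0.0]
wrist_force: [0.1, 0.8, -0.4]
opening: 1.001
grasp_force: 0.0
```

View pics/z8.png

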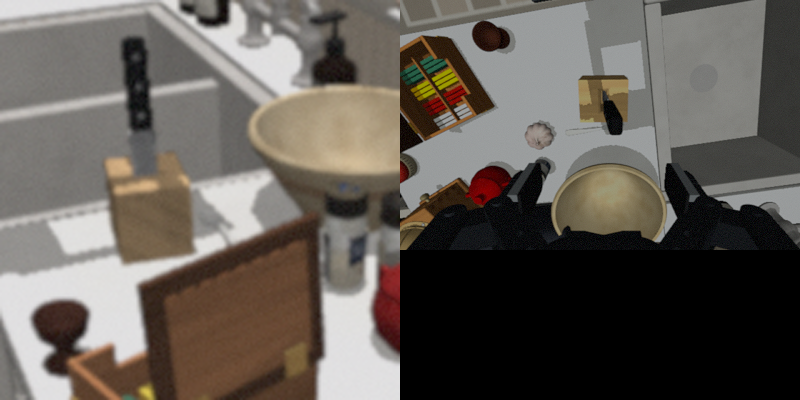

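The knife is in its slot with only a slight lean, the lid stands open and the gripper is clear.

```bash
python3 -c "
from bench import hand_in;print(hand_in())"
```

```text
the job is handed in; nothing more can be done
None
```

The job is handed in at about 14 s on the robot's clock; by my camera measurement the lid stands open at about 1.45 rad, and the knife is back blade down in its slot and released (the judge returned no verdict).

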